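# Latch the bench centrifuge and hold its quick-spin dial

### The job

The tubes in the bench centrifuge need a quick spin. First swing the lid's hook latch across by its ball knob until its notch sits fully home around the stud on the lid; only then turn the winged spring-return dial clockwise, past its first two clicks, to the third and largest mark and keep holding it there: it springs back if let go, so finish with the gripper still holding the dial at the third mark. Leave the round knob as it is set, the lid shut, and do not disturb the things standing around.

Things in the scene. Friction and masses are not known exactly. Their poses are not given: they have to be found in the camera images.
- centrifuge: White bench centrifuge, fixed, level, 340 deep (x), 280 wide (y). Origin under its centre on the table; x points to its back, y to its left, z up. The front 80 mm of its top is a panel sloping 20 degrees down to the front (-x); behind it a deck strip 38 deep, 150 mm above the table, then the lid, a white slab with a round clear window, top at 166 mm.
- latch_pivot (a point): Centre of the latch's steel pivot bolt (17 mm wide, top 8 mm above this point) on the left of the deck strip; fixed to the centrifuge. The latch, a flat steel arm 20 wide and 5 thick, turns here about the vertical.
- lid_stud (a point): Top of the headed steel stud (head 17 mm wide) on the front tab of the lid (hinged at its back, shut, resting by its weight), 174.5 mm above the table while the lid is shut, 78 mm from the pivot in the centrifuge's -y direction. The arm's notch closes around its neck.
- latch_ball (a point): Centre of the latch's black ball knob, 24 mm across, on a 10 mm post at the arm's free end, 105 mm from the pivot; 42.5 mm above latch_pivot, 208 mm above the table, 40 mm above the arm. With the latch closed it lies straight along the centrifuge's -y from the pivot, 27 mm past the stud.
- latch (a joint): Angle of the latch (rad): 0 closed, arm along the centrifuge's -y, notch home against the stud (hard stop); grows as the arm swings open over the front (-x): at 1.57 it points to the front; 2.1 at most. A spring washer makes it stay where it is left (friction 0.2 N m, about 2 N at the ball).
- dial (a joint): Angle of the winged dial (rad): 0 at rest; grows clockwise seen looking down on the panel. Clicks at 0.42, 0.84 and 1.26 (the third); hard stop at 1.36. A spring of 0.06 N m at rest rising to 0.14 N m at the third click, 0.03 N m more or less between clicks, always drives it back to 0.
- dial_base (a point): The dial's black grip: a wing 56 long (its x), 13 thick (its y), 30 tall, on a round skirt 60 across and 6 thick, right on the panel. Origin on the panel's face on the dial's axis; z out of the panel along that axis, x along the wing to the end with the white pointer, at rest up the slope to the back. Four white dots mark rest and the three clicks, the third largest.
- dial_grip (a point): Point on the dial's axis, 28 mm out from the panel's face, 22 mm above the skirt and 8 mm below the top of the wing, axes as dial_base: the place to grip the wing across its thickness.
- speed_mark (a point): Tip of the white pointer on top of the low round knob, 42 mm across and 16 mm tall, at the left of the panel; 16 mm off the knob's axis. The knob turns freely with light friction; it is to be left as set.
- rack_c (a point): Middle of the white tube rack, 200 x 62, tubes to 98 mm tall; stands beside the centrifuge's right side. Loose bystander.
- tub_c (a point): Middle of the wipes tub, 92 mm across, 150 tall; stands beside the centrifuge's left side. Loose bystander.
- pen_c (a point): Middle of a blue pen, 135 long, 10 thick, lying in front of the centrifuge. Loose bystander.
- tape_c (a point): Middle of a roll of tape lying flat, 62 mm across, 20 tall, in front of the centrifuge. Loose bystander.
- bowl_c (a point): Middle of a steel bowl, 130 mm across, 45 tall, at the right of the table. Loose bystander.
- gel_c (a point): Middle of a clear bottle, 56 mm across, 150 tall, at the left of the table. Loose bystander.

How it is judged:
On the way, in this order (a step that is already met when the one before it is completed fails the run):
1. the latch is swung home around the lid's stud (value of joint latch below 0.06 rad), for 0.2 s.
2. with the latch home, the dial is turned to the third click (value of joint dial above 1.13 rad and value of joint latch below 0.06 rad), for 0.3 s.
At the end, for the whole second after the job is handed in: The fingers still hold the winged dial (contact of more than 1.5 N) steady at its third click (joint above 1.13 rad; the click is at 1.26, the stop at 1.36), with the latch home (within 0.06 rad of its stop) and the lid shut (its stud raised less than 6 mm) (all of step 2 and contact force between the fingers and dial above 1.5 N and height (world z) of lid_stud below 0.181 m and velocity of joint dial between -0.3 and 0.3 rad/s); the arm keeps its last pose, push and grip.
It fails at once if the dial is turned (past 0.25 rad) while the latch is not home (over 0.1 rad) (value of joint dial above 0.25 rad and value of joint latch above 0.1 rad).
It fails at once if the round knob is turned from its setting (its pointer tip moves more than 5 mm) (distance of speed_mark from where it was at the start of the episode above 0.005 m).
It fails at once if the lid is opened (its stud raised by over 20 mm) (height (world z) of lid_stud above 0.195 m).
It fails at once if a thing standing around is moved by more than 30 mm (distance of any of rack_c, tub_c, pen_c, tape_c, bowl_c, gel_c from where it was at the start of the episode above 0.03 m).
It also fails if it takes over 58 s, if anything falls off the work surface, if the arm or the gripper's body presses on something with over 40 N, if the wrist force passes 120 N, or if a joint passes its speed limit or range.

### The arm

A 6-joint arm with a two-finger parallel gripper is mounted at the origin on the work surface. World frame = base frame: x ahead of the robot, y to its left, z up, the work surface at z = 0. Lengths are in m, angles in rad, forces in N, time in s.
With the tool pointing down it reaches from about 0.375 to 0.975 m from the base axis. Payload 3.8 kg.
Tool frame: the origin (TCP) lies at the very end of the fingers, on their centre line; the grasp point (between the pads) lies 19 mm behind it; z points along the fingers, y is the direction in which the jaws open and shut (so a half turn about z gives the same grasp; the last joint's range is limited). The gripper opens to 85 mm and grips with 20 to 120 N. Pads are 22 mm wide; open, the fingers measure 114 mm over their backs; the gripper's body (76 mm by 85 mm) begins 54 mm behind the grasp point. The pads swing forward as they close: fully open they stand 13 mm farther back than shut.
Start: joints at [1.096, 0.264, 1.604, -0, 1.274, -0.037], TCP at [0.286, 0.611, 0.231] pointing down, gripper open.
Joint ranges: [-2.63, 2.63], [-0.94, 2.18], [0.31, 2.57], [-1.31, 4.45], [0, 2.66], [-2.55, 2.55]. Speed limits (rad/s): [2.57, 2.57, 3.14, 3.14, 3.14, 3.14].

### API

Orientations are given as a rotation vector (axis times angle).
In Python, from workcell import bot, read_camera, finish_job gives the robot as it stands. The module is installed in compiled form; this text tells all that it offers.
- The arm moves only by the tool servo_tool, never from a script. Its argument "targets" is text: rows parted by semicolons, each of 7 numbers parted by spaces: the turn, a rotation vector about the tool's x, y, z in rad, then the shift along the tool's x, y, z in mm, then the finger opening in mm, from 0 to 85.4. In form: wx wy wz x y z gripper; .... A call has 1 to 8 rows; each row shifts and turns the pose as measured when the row begins, along the tool's axes as they then stand; what a row does not reach is not made up. A row lasts 1/12 s, in which the tool goes at most 41.7 mm and 7.16 degrees, less where a joint would pass 70% of its speed; a pose out of reach is approached as far as the arm can. A call is refused whole if a number of a shift passes 41.7 or a number of a turn 0.125, either way. A call with a gripper value outside its range is refused whole. The fingers move at their own pace and stop on an object; "newtons" is the grip in N (left out, the last holds). Time passes only in rows, so rows that do not move let the fingers close. It gives the time, the measured TCP pose, the force and the opening at its end, in the units of the state.
- bot.read_state(): the state, without advancing time (a new reading comes with each control period).
- read_camera(name): name is "scene" or "top"; returns a dict with "image" (400x640x3 uint8, red, green, blue), "mtx" (3x3 intrinsics, pixels), "eye" and "orientation" of the camera in the world. Camera axes: x right, y up, looking along -z (the intrinsics and any distortion apply to the point x, -y, -z); pixel columns grow to the right and rows downward; lengths in m; the calibration is good to about 2 mm. A picture is of the moment at which its call begins. There is no depth.
- finish_job(): hands the job in, once; it reports no verdict.
The state is a dict: "time": time; "q": joint angles; "joint_vel": joint speeds; "joint_torque": joint torques, N m; "tool_pos": TCP position; "tcp_rot": TCP orientation; "wrist_force": force on the tool from outside, world axes, zero at the start; "torque": the same for the moment, N m; "width": opening from 0.0 (shut) to 1.0 (fully open).
Only numpy, scipy, OpenCV 4.12 (cv2) and the standard library are available. Lean on these libraries where they do the work, as an engineer would, in place of code of your own. Each camera call takes 0.05 s, during which the arm holds its last target.

## Working session

There is one attempt and no reset: what is moved stays moved. The work goes in short steps, Python scripts to look and compute and a tool call to move; the robot and the scene stay as the last step left them, time stands still between calls to the robot, and variables do not carry over. Pictures are saved under pics/ and viewed, and the job is handed in when it is done.

Besides the shell and the picture viewer there is one more tool, called after "Emit:" as name(argument=value, ...) on one line, values as JSON. servo_tool: Moves the arm, as the interface text tells. Its arguments: {"type":"object","properties":{"targets":{"type":"string"},"newtons":{"type":"number"}},"required":["targets"]}

```bash
mkdir -p pics; cat > h.py <<'E'
import numpy as np, cv2
from workcell import bot, read_camera
def snap(n,f=None):
    c=read_camera(n)
    if f: cv2.imwrite('pics/'+f,c['image'][:,:,::-1])
    return c
E
python3 - <<'E'
from h import *
for n in('scene','top'):
    c=snap(n,n+'0.png'); print({k:np.round(v,4).tolist() for k,v in c.items() if k!='image'})
print(bot.read_state())
E
```

```text
{'mtx': [[400.8273, 0.0, 328.2878], [0.0, 400.8273, 195.2239], [0.0, 0.0, 1.0]], 'eye': [1.3525, 0.7809, 1.0016], 'orientation': [0.4414, 1.059, 2.177]}
{'mtx': [[502.651, 0.0, 321.4555], [0.0, 502.651, 190.8196], [0.0, 0.0, 1.0]], 'eye': [0.3969, 0.0072, 1.612], 'orientation': [0.1014, -0.1085, -1.5718]}
{'time': 0.1, 'q': array([ 1.09613686e+00,  2.64687817e-01,  1.60525952e+00,  1.31984503e-05,
        1.27372218e+00, -3.68911041e-02]), 'joint_vel': array([ 5.86800451e-04, -7.28133299e-04, -2.12693260e-03, -6.70675550e-05,
       -1.46042031e-03,  2.75673507e-04]), 'joint_torque': array([ 1.30996568e-04, -5.16705680e+01, -3.68590450e+01, -3.26320765e-05,
        6.18417384e-03,  9.07864035e-06]), 'tool_pos': array([0.28582772, 0.61074762, 0.23006787]), 'tcp_rot': array([-0.68205606, -3.06610766,  0.00315065]), 'wrist_force': array([-0.15182948, -0.50647526, -0.36133368]), 'torque': array([ 0.0397503 , -0.00673154,  0.02736342]), 'width': 1.004519258540292}
```

View pics/scene0.png

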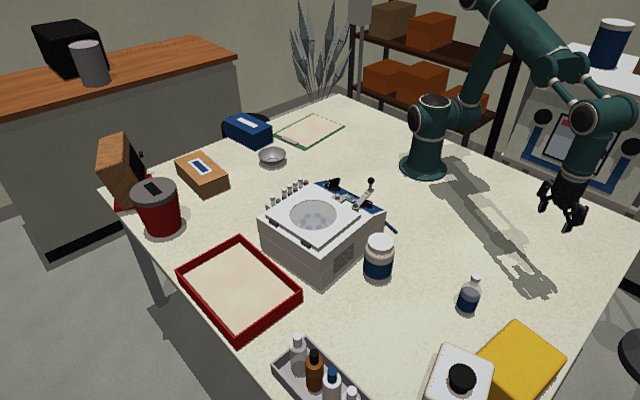

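View pics/top0.png

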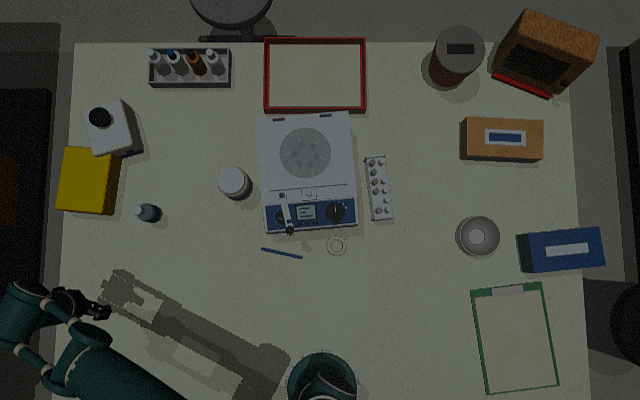

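```bash
python3 - <<'E'
import cv2
a=cv2.imread('pics/top0.png')[100:265,240:400]
cv2.imwrite('pics/topc.png',cv2.convertScaleAbs(cv2.resize(a[75:145,10:130],None,fx=6.6,fy=6.6,interpolation=cv2.INTER_CUBIC),alpha=1.5))
a=cv2.imread('pics/scene0.png')[165:295,250:410]
cv2.imwrite('pics/scc.png',cv2.convertScaleAbs(cv2.resize(a[0:90],None,fx=5,fy=5,interpolation=cv2.INTER_CUBIC),alpha=1.4))
E
```

```text
(no output)
```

View pics/topc.png

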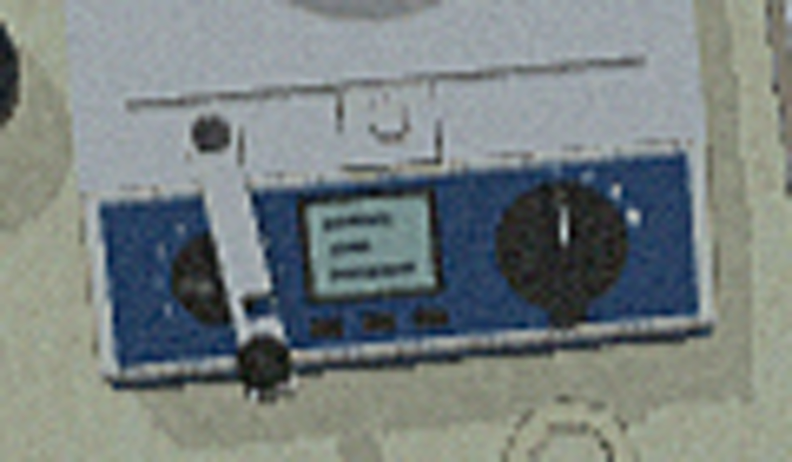

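View pics/scc.png

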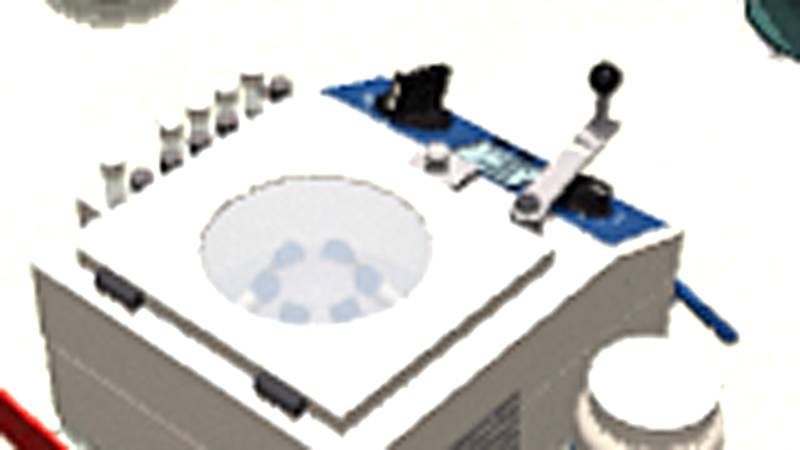

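```bash
cat >> h.py <<'E'
from scipy.spatial.transform import Rotation as R
def ray(c,u,v):
    K=c['mtx']; d=np.array([(u-K[0,2])/K[0,0],-(v-K[1,2])/K[1,1],-1.])
    return np.array(c['eye']),R.from_rotvec(c['orientation']).as_matrix()@d
def onz(c,uv,z):
    e,d=ray(c,*uv); return e+d*(z-e[2])/d[2]
def tri(c1,p1,c2,p2):
    e1,d1=ray(c1,*p1);e2,d2=ray(c2,*p2)
    s=np.linalg.lstsq(np.c_[d1,-d2],e2-e1,rcond=None)[0]
    a=e1+s[0]*d1;b=e2+s[1]*d2
    return (a+b)/2,np.linalg.norm(a-b)
def proj(c,p):
    K=c['mtx'];q=R.from_rotvec(c['orientation']).as_matrix().T@(np.array(p)-c['eye'])
    return np.array([K[0,2]+K[0,0]*q[0]/-q[2],K[1,2]-K[1,1]*q[1]/-q[2]])
E
python3 - <<'E'
from h import *
s=snap('scene');t=snap('top')
T=lambda u,v:(250+u/6.6-.4,175+v/6.6-.4); S=lambda u,v:(250+u/5-.4,165+v/5-.4)
print('ball',tri(t,T(263,361),s,S(605,77)),onz(t,T(263,361),.208))
print('piv',tri(t,T(211,133),s,S(528,206)),onz(t,T(211,133),.1735))
print('stud',tri(t,T(389,122),s,S(437,155)),onz(t,T(389,122),.1745))
for n,p,z in(('panelBL',(100,203),.15),('panelBR',(690,153),.15),('FL',(115,372),.121),('FR',(707,322),.121)): print(n,onz(t,T(*p),z))
im=t['image'];h=cv2.cvtColor(im,cv2.COLOR_RGB2HSV)
m=cv2.inRange(h,(105,120,30),(125,255,255));m[:,:255]=0;m[:,362:]=0;m[:190]=0;m[240:]=0
k=cv2.findContours(m,0,2)[0];k=max(k,key=cv2.contourArea);print(cv2.minAreaRect(k))
E
```

```text
ball (array([0.4769756 , 0.09075486, 0.21009124]), np.float64(0.001818227049147662)) [0.4776627  0.09016763 0.208     ]
piv (array([0.57881724, 0.11670539, 0.16979087]), np.float64(0.0027229569908422857)) [0.57921718 0.1153787  0.1735    ]
stud (array([0.58378315, 0.03821719, 0.17009285]), np.float64(0.0014063646036860298)) [0.58367621 0.03759477 0.1745    ]
panelBL [0.55112079 0.1660623  0.15      ]
panelBR [ 0.5725386  -0.09549818  0.15      ]
FL [0.47797806 0.16163979 0.121     ]
FR [ 0.49945869 -0.10422339  0.121     ]
((321.6270446777344, 212.89755249023438), (23.810897827148438, 65.5478744506836), 84.80557250976562)
```

```bash
python3 - <<'E'
from h import *
t=snap('top');s=snap('scene')
st=bot.read_state();print(R.from_rotvec(st['tcp_rot']).as_matrix().round(3))
T=lambda u,v:(250+u/6.6-.4,175+v/6.6-.4); S=lambda u,v:(250+u/5-.4,165+v/5-.4)
g=cv2.cvtColor(t['image'],cv2.COLOR_RGB2GRAY)
m=((g<45)*255).astype(np.uint8);m[:,:322]=0;m[:,347:]=0;m[:200]=0;m[:,:][228:]=0
k=max(cv2.findContours(m,0,2)[0],key=cv2.contourArea);print(cv2.boundingRect(k),cv2.minEnclosingCircle(k))
psi=.082;xc=np.array([np.cos(psi),np.sin(psi),0]);yc=np.array([-xc[1],xc[0],0])
piv=np.array([.579,.1157,.1655])
# panel-based candidate dial: mid-slope
for uv in(T(563,240),T(563,245)):
    p=onz(t,uv,.1354+.006*.94);d=p-piv;print('dial',p,d@xc,d@yc)
p,e=tri(t,T(563,200),s,S(446,70));print('pointer end wing top',p,e)
# project skirt for check with guess
np.set_printoptions(precision=1,suppress=True)
a=np.radians(20)
n=np.cos(a)*np.array([0,0,1])-np.sin(a)*xc; ux=np.cos(a)*xc+np.array([0,0,np.sin(a)])
for c0 in(p0 for p0 in [onz(t,T(563,242),.141)]):
    b=c0-.006*n;print(b.round(4))
    ci=[c0+.03*(np.cos(q)*ux+np.sin(q)*yc) for q in np.linspace(0,6.28,40)]
    wing=[b+.03*n+i*.028*ux+j*.0065*yc for i,j in((1,1),(1,-1),(-1,-1),(-1,1))]
    for c,f,o in((t,'to',(320,195,6.6*2)),(s,'so',(315,170,12))):
        x,y,z=o;im=cv2.resize(c['image'][y:y+45,x:x+60,::-1],None,fx=z,fy=z,interpolation=cv2.INTER_CUBIC)
        im=cv2.convertScaleAbs(im,alpha=1.8)
        for P,col in((ci,(0,255,0)),(wing,(0,255,255))):
            q=np.array([(proj(c,v)+.5-[x,y])*z for v in P]).astype(np.int32);cv2.polylines(im,[q],True,col,1)
        cv2.imwrite(f'pics/{f}.png',im)
E
```

```text
[[-0.906  0.424 -0.   ]
 [ 0.424  0.906 -0.001]
 [ 0.    -0.001 -1.   ]]
(322, 200, 25, 25) ((334.0, 212.0), 16.970661163330078)
dial [ 0.53481153 -0.03910305  0.14104   ] -0.05671962391436677 -0.15066349889572525
dial [ 0.53257884 -0.03908647  0.14104   ] -0.05894344851067805 -0.15046409666746305
pointer end wing top [ 0.5364146  -0.02439949  0.18787347] 0.03488488950237273
[ 0.5 -0.   0.1]
```

View pics/to.png

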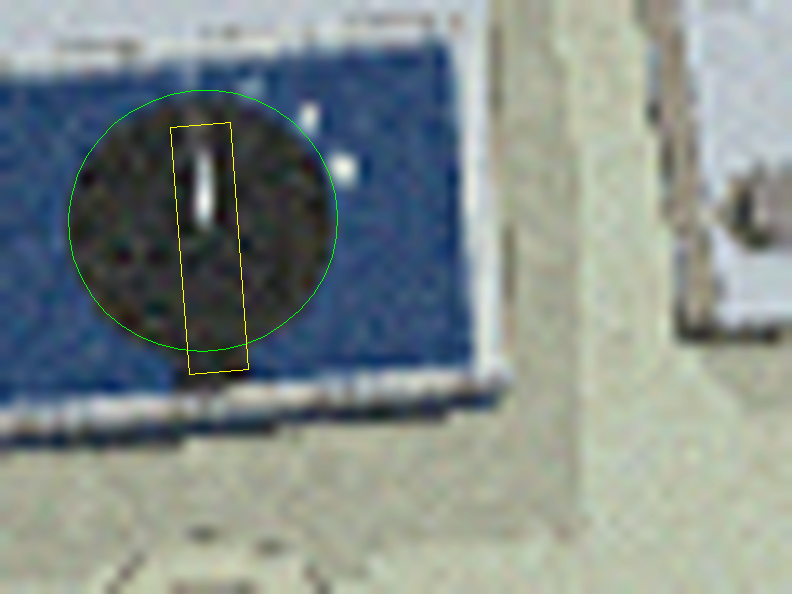

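View pics/so.png

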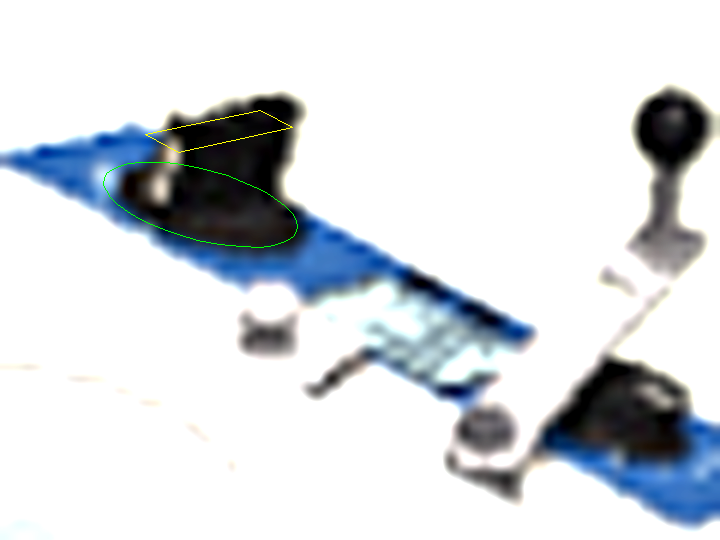

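Emit:
servo_tool(targets="0 0 0 -28 -28 -2.5 85; 0 0 0 -28 -28 -2.5 85; 0 0 0 -28 -28 -2.5 85; 0 0 0 -28 -28 -2.5 85; 0 0 0 -28 -28 -2.5 85; 0 0 0 -28 -28 -2.5 85; 0 0 0 -28 -28 -2.5 85; 0 0 0 -28 -28 -2.5 85")

```text
time: 0.97
tool_pos: [0.3943, 0.3093, 0.2479]
tcp_rot: [-0.662, -3.069, -0.0]
wrist_force: [0.5, 0.3, 0.7]
width: 0.998
```

Emit:
servo_tool(targets="0 0 0 -26 -26 -4 85; 0 0 0 -26 -26 -4 85; 0 0 0 -26 -26 -4 85; 0 0 0 -26 -26 -4 85; 0 0 0 -26 -26 -4 85; 0 0 0.12 0 0 0 85; 0 0 0.12 0 0 0 85; 0 0 0.12 0 0 0 85")

```text
time: 1.63
tool_pos: [0.4633, 0.1186, 0.2715]
tcp_rot: [1.223, 2.887, 0.001]
wrist_force: [-0.3, 0.9, -0.6]
width: 0.997
```

Emit:
servo_tool(targets="0 0 0.12 0 0 0 85; 0 0 0.12 0 0 0 85; 0 0 0.12 0 0 0 85; 0 0 0.12 0 0 0 85; 0 0 0.12 0 0 0 85; 0 0 0.12 0 0 0 85; 0 0 0.12 0 0 0 85; 0 0 0.12 0 0 0 85")

```text
time: 2.3
tool_pos: [0.4634, 0.1164, 0.2725]
tcp_rot: [2.455, 1.95, 0.009]
wrist_force: [1.0, 0.1, 0.1]
width: 0.996
```

Emit:
servo_tool(targets="0 0 0.12 0 0 0 85; 0 0 0.12 0 0 0 85; 0 0 0.12 0 0 0 85; 0 0 0.12 0 0 0 85; 0 0 0.12 0 0 0 85; 0 0 0.12 0 0 0 85; 0 0 0.12 0 0 0 85; 0 0 0.12 0 0 0 85")

```text
time: 2.97
tool_pos: [0.4626, 0.1162, 0.273]
tcp_rot: [3.093, 0.536, 0.014]
wrist_force: [-0.7, 0.5, -0.0]
width: 0.994
```

```bash
cat >> h.py <<'E'
psi=.082;xc=np.array([np.cos(psi),np.sin(psi),0]);yc=np.array([-xc[1],xc[0],0])
a=np.radians(20);nn=np.cos(a)*np.array([0,0,1])-np.sin(a)*xc
BALL=np.array([.477,.0905,.208]);PIV=np.array([.579,.1157,.1655]);BASE=np.array([.533,-.0385,.1354])
def latch_pt(phi): return PIV+.105*(np.cos(phi)*-yc-np.sin(phi)*xc)+[0,0,.0425]
def rotM(z,y):
    z=z/np.linalg.norm(z);y=y-z*(y@z);y/=np.linalg.norm(y);return np.c_[np.cross(y,z),y,z]
def delta(p,M):
    s=bot.read_state();M0=R.from_rotvec(s['tcp_rot']).as_matrix()
    print('q',s['q'].round(2),'turn',R.from_matrix(M0.T@M).as_rotvec().round(3),'shift mm',(M0.T@(np.array(p)-s['tool_pos'])*1000).round(1))
D=np.array([0,0,-1.])
def latch_tool(phi,z=.187):
    p=latch_pt(phi);p[2]=z;return p,rotM(D,np.sin(phi)*-yc+np.cos(phi)*xc)
E
python3 - <<'E'
from h import *
print(latch_pt(1.41))
p,M=latch_tool(1.41,.265);delta(p,M);p[:2]=BALL[:2];delta(p,M)
E
```

```text
[0.4770797  0.09045612 0.208     ]
q [ 0.2  -0.15  1.96 -0.    1.32  1.42] turn [ 0.004 -0.009  0.1  ] shift mm [ 4.9 29.1  8.1]
q [ 0.2  -0.15  1.96 -0.    1.32  1.42] turn [ 0.004 -0.009  0.1  ] shift mm [ 4.8 29.   8.1]
```

Emit:
servo_tool(targets="0 0 0.1 2.5 15 4 85; 0 0 0 2.5 15 4 85; 0 0 0 0 0 0 85")

```text
time: 3.22
tool_pos: [0.4762, 0.089, 0.2656]
tcp_rot: [3.118, 0.367, 0.017]
wrist_force: [-0.4, 1.0, -0.0]
width: 0.999
```

```bash
python3 - <<'E'
from h import *
p,M=latch_tool(1.41,.265);delta(p,M)
t=snap('top');s=snap('scene')
a=cv2.resize(t['image'][180:250,250:350,::-1],None,fx=4,fy=4,interpolation=2);b=cv2.resize(s['image'][130:230,300:400,::-1],None,fx=4,fy=4,interpolation=2)
cv2.imwrite('pics/p1.png',np.hstack([cv2.resize(a,(400,280)),b[:280]]))
E
```

```text
q [ 0.13 -0.13  1.96 -0.    1.3   1.47] turn [ 0.003 -0.011 -0.009] shift mm [ 1.1 -1.3  0.6]
```

View pics/p1.png

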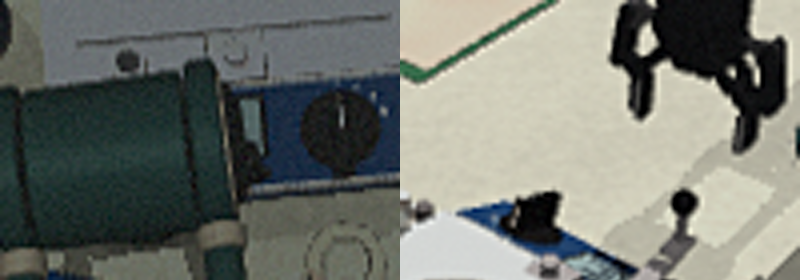

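Emit:
servo_tool(targets="0 0 0 0.5 -0.6 26 85; 0 0 0 0.5 -0.6 26 85; 0 0 0 0 0 26 85; 0 0 0 0 0 0 85")

```text
time: 3.65
tool_pos: [0.4797, 0.0943, 0.1902]
tcp_rot: [-3.118, -0.37, -0.031]
wrist_force: [-0.9, -0.8, -0.6]
width: 0.995
```

Emit:
servo_tool(newtons=30, targets="0 0 0 0 0 0 15; 0 0 0 0 0 0 15; 0 0 0 0 0 0 15; 0 0 0 0 0 0 15; 0 0 0 0 0 0 15; 0 0 0 0 0 0 15")

```text
time: 4.15
tool_pos: [0.4809, 0.0956, 0.1955]
tcp_rot: [-3.118, -0.373, -0.038]
wrist_force: [0.2, 0.3, -7.2]
width: 0.253
```

```bash
python3 - <<'E'
from h import *
p,M=latch_tool(1.41);delta(p,M);s=bot.read_state();print(s['width']*85.4,s['tool_pos'],s['wrist_force'])
s=snap('scene')
cv2.imwrite('pics/p2.png',cv2.resize(s['image'][130:230,300:420,::-1],None,fx=5,fy=5,interpolation=2))
E
```

```text
q [ 0.14 -0.08  2.05  0.    1.15  1.48] turn [ 0.002 -0.024 -0.004] shift mm [-5.2  4.1  8.4]
21.629145949813253 [0.48091395 0.09562477 0.19551554] [ 0.2151101   0.33512149 -7.18013157]
```

View pics/p2.png

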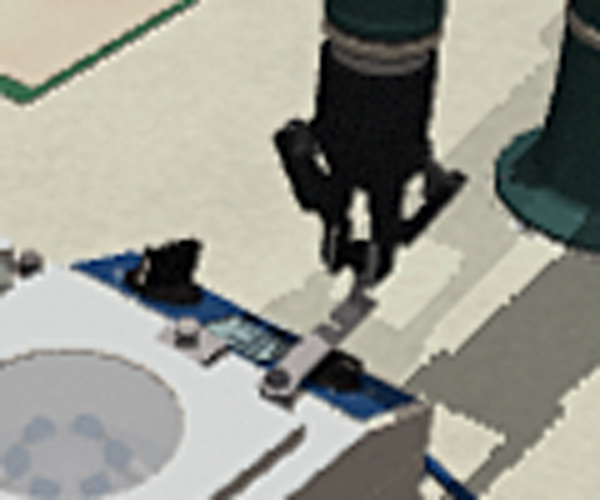

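Emit:
servo_tool(targets="0 0 0 0 0 0 45; 0 0 0 0 0 0 45; 0 -0.02 0 -4 3 7 45; 0 0 0 -2 1 4 45; 0 0 0 0 0 1 45")

```text
time: 4.62
tool_pos: [0.478, 0.0905, 0.185]
tcp_rot: [3.119, 0.373, 0.013]
wrist_force: [-0.8, 0.7, 0.1]
width: 0.53
```

```bash
python3 - <<'E'
from h import *
p,M=latch_tool(1.41,.185);delta(p,M);s=bot.read_state();print(s['width']*85.4,s['tool_pos'],s['wrist_force'])
E
```

```text
q [ 0.14 -0.07  2.05 -0.    1.15  1.47] turn [ 0.001 -0.008 -0.004] shift mm [-0.9 -0.2  0. ]
45.23327569523235 [0.47801593 0.09049676 0.18503437] [-0.8244013   0.6900744   0.11070887]
```

Emit:
servo_tool(newtons=30, targets="0 0 0 -0.9 0 0 15; 0 0 0 0 0 0 15; 0 0 0 0 0 0 15; 0 0 0 0 0 0 15")

```text
time: 4.95
tool_pos: [0.4766, 0.0904, 0.1845]
tcp_rot: [-3.119, -0.372, -0.01]
wrist_force: [-1.4, 0.7, -0.6]
width: 0.256
```

```bash
python3 - <<'E'
from h import *
p,M=latch_tool(1.41,.185);delta(p,M);s=bot.read_state();print(s['width']*85.4,s['tool_pos'],s['wrist_force'])
p,M=latch_tool(1.41-.09*6,.185);delta(p,M)
E
```

```text
q [ 0.14 -0.07  2.06  0.    1.15  1.47] turn [ 0.    -0.007 -0.005] shift mm [ 0.5  0.  -0.5]
21.874507395403644 [0.47655774 0.09036874 0.18447281] [-1.42009809  0.74868645 -0.59483814]
q [ 0.14 -0.07  2.06  0.    1.15  1.47] turn [ 0.002 -0.006 -0.545] shift mm [15.7 53.9 -0.4]
```

Emit:
servo_tool(targets="0 0 -0.09 0.4 9.4 0 15; 0 0 -0.09 0.4 9.4 0 15; 0 0 -0.09 0.4 9.4 0 15; 0 0 -0.09 0.4 9.4 0 15; 0 0 -0.09 0.4 9.4 0 15")

```text
time: 5.37
tool_pos: [0.497, 0.0492, 0.1845]
tcp_rot: [-2.946, -1.087, -0.011]
wrist_force: [-0.5, 0.5, -0.8]
width: 0.26
```

```bash
cat > l.py <<'E'
from h import *
s=bot.read_state();d=s['tool_pos']-PIV
phi=np.arctan2(-d@xc,-d@yc);print('phi',phi,'r',np.hypot(d@xc,d@yc),'w',s['width']*85.4,s['tool_pos'],s['wrist_force'])
for f in(phi,max(phi-.45,0),0): p,M=latch_tool(f,.185);delta(p,M)
E
python3 l.py
```

```text
phi 0.9715132984647681 r 0.10552115099383368 w 22.175019660880075 [0.49703483 0.04924382 0.1844778 ] [-0.45824441  0.54247483 -0.76502224]
q [ 0.05 -0.04  2.03  0.    1.15  0.91] turn [ 0.001 -0.007  0.026] shift mm [ 0.5  0.  -0.5]
q [ 0.05 -0.04  2.03  0.    1.15  0.91] turn [ 0.003 -0.006 -0.424] shift mm [ 9.8 45.9 -0.4]
q [ 0.05 -0.04  2.03  0.    1.15  0.91] turn [ 0.004 -0.006 -0.946] shift mm [44.1 87.9 -0.1]
```

Emit:
servo_tool(targets="0 0 -0.09 0.4 9.6 0 15; 0 0 -0.09 0.4 9.6 0 15; 0 0 -0.09 0.4 9.6 0 15; 0 0 -0.09 0.4 9.6 0 15; 0 0 -0.09 0.4 9.6 0 15; 0 0 -0.09 0.4 9.6 0 15")

```text
time: 5.87
tool_pos: [0.5453, 0.0163, 0.1845]
tcp_rot: [-2.527, -1.863, -0.011]
wrist_force: [-0.3, 2.1, 0.4]
width: 0.258
```

```bash
python3 l.py; python3 - <<'E'
from h import *
s=snap('scene')
cv2.imwrite('pics/p3.png',cv2.resize(s['image'][130:230,300:420,::-1],None,fx=5,fy=5,interpolation=2))
E
```

```text
phi 0.40927676548240993 r 0.10496212425616797 w 22.069434586035896 [0.54525829 0.01630913 0.18447581] [-0.32835996  2.05943825  0.38795955]
q [-0.02  0.05  1.94  0.01  1.15  0.28] turn [ 0.003 -0.007  0.027] shift mm [-0.   0.  -0.5]
q [-0.02  0.05  1.94  0.01  1.15  0.28] turn [ 0.004 -0.006 -0.382] shift mm [ 7.5 42.  -0.4]
q [-0.02  0.05  1.94  0.01  1.15  0.28] turn [ 0.004 -0.006 -0.382] shift mm [ 7.5 42.  -0.4]
```

View pics/p3.png

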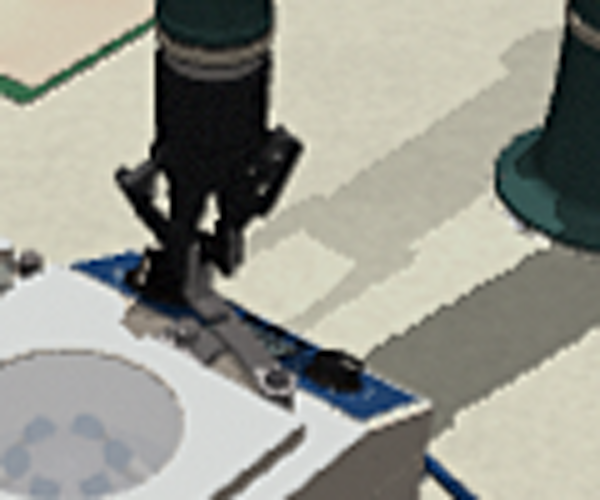

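The latch arm follows the ball (arm now at about (230,340) in the crop). I continue to the stop.

Emit:
servo_tool(targets="0 0 -0.09 0.4 9.6 0 15; 0 0 -0.09 0.4 9.6 0 15; 0 0 -0.09 0.4 9.6 0 15; 0 0 -0.06 0.2 7 0 15; 0 0 -0.02 0 4 0 15; 0 0 0 0 4 0 15")

```text
time: 6.42
tool_pos: [0.5864, 0.0116, 0.1843]
tcp_rot: [-2.149, -2.28, 0.0]
wrist_force: [-16.5, -1.3, 12.1]
width: 0.253
```

```bash
python3 l.py
```

```text
phi 0.011302643139231709 r 0.10433055377268709 w 21.59232729778835 [0.58636975 0.01163007 0.1842948 ] [-16.46586586  -1.26373079  12.06110979]
q [-0.03  0.14  1.85  0.01  1.17 -0.09] turn [-0.005 -0.006 -0.011] shift mm [-0.7  0.  -0.7]
q [-0.03  0.14  1.85  0.01  1.17 -0.09] turn [-0.005 -0.006 -0.023] shift mm [-0.6  1.2 -0.7]
q [-0.03  0.14  1.85  0.01  1.17 -0.09] turn [-0.005 -0.006 -0.023] shift mm [-0.6  1.2 -0.7]
```

Emit:
servo_tool(targets="0 0 0 0 2 0 15; 0 0 0 0 2 0 15; 0 0 0 0 2 0 15")

```text
time: 6.67
tool_pos: [0.5859, 0.0116, 0.1844]
tcp_rot: [-2.148, -2.269, 0.019]
wrist_force: [-7.2, -0.3, 5.1]
width: 0.26
```

Emit:
servo_tool(targets="0 0 0 0 0 0 60; 0 0 0 0 0 0 60; 0 0 0 0 0 0 60; 0 0 0 0 0 -20 85; 0 0 0 0 0 -30 85; 0 0 0 0 0 -30 85")

```text
time: 7.17
tool_pos: [0.5824, 0.0118, 0.2566]
tcp_rot: [-2.151, -2.252, 0.034]
wrist_force: [0.2, -0.2, -0.4]
width: 1.0
```

```bash
cat > d.py <<'E'
from h import *
import sys
h=float(sys.argv[1]);g=float(sys.argv[2]) if len(sys.argv)>2 else 0
M=rotM(-nn,yc)@R.from_rotvec([0,0,g]).as_matrix()
print('target',BASE+h*nn);delta(BASE+h*nn,M)
E
python3 d.py .07;  python3 - <<'E'
from h import *
s=snap('scene');t=snap('top')
b=cv2.resize(s['image'][150:230,300:400,::-1],None,fx=4,fy=4,interpolation=2)
a=cv2.resize(t['image'][175:255,250:350,::-1],None,fx=4,fy=4,interpolation=2)
cv2.imwrite('pics/p4.png',np.hstack([a,b]))
E
```

```text
target [ 0.50913904 -0.040461    0.20117848]
q [-0.02  0.1   1.75  0.    1.33 -0.07] turn [-0.304 -0.301 -1.587] shift mm [-49.1 -73.6  57.8]
```

View pics/p4.png

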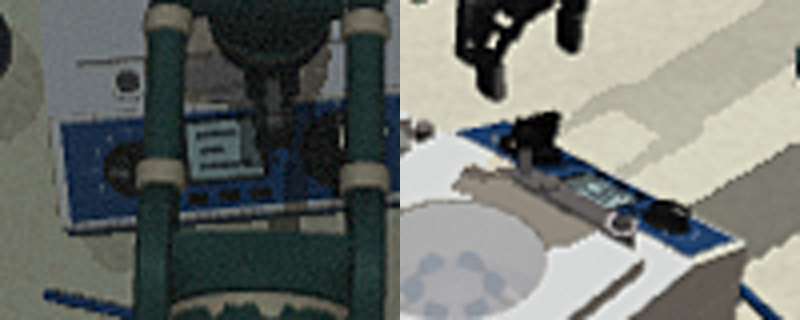

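Emit:
servo_tool(targets="0 0 0 -17 -25 0 85; 0 0 0 -17 -25 0 85; 0 0 0 -17 -25 0 85; 0 0 -0.12 0 0 0 85; 0 0 -0.12 0 0 0 85; 0 0 -0.12 0 0 0 85; 0 0 -0.12 0 0 0 85; 0 0 -0.12 0 0 0 85")

```text
time: 7.93
tool_pos: [0.5133, -0.0447, 0.263]
tcp_rot: [-1.371, -2.813, 0.006]
wrist_force: [0.4, -0.2, 0.5]
width: 0.998
```

Emit:
servo_tool(targets="0 0 -0.12 0 0 0 85; 0 0 -0.12 0 0 0 85; 0 0 -0.12 0 0 0 85; 0 0 -0.12 0 0 0 85; 0 0 -0.12 0 0 0 85; 0 0 -0.12 0 0 0 85; 0 0 -0.12 0 0 0 85; 0 0 -0.12 0 0 0 85")

```text
time: 8.6
tool_pos: [0.5131, -0.0447, 0.258]
tcp_rot: [0.146, -3.127, -0.004]
wrist_force: [1.1, 0.0, -0.5]
width: 0.993
```

```bash
python3 d.py .1;  python3 - <<'E'
from h import *
s=snap('scene');t=snap('top')
b=cv2.resize(s['image'][150:230,300:400,::-1],None,fx=4,fy=4,interpolation=2)
a=cv2.resize(t['image'][175:255,250:350,::-1],None,fx=4,fy=4,interpolation=2)
cv2.imwrite('pics/p5.png',np.hstack([a,b]))
E
```

```text
target [ 0.49891291 -0.04130142  0.22936926]
q [-0.14 -0.05  1.9   0.    1.3  -1.8 ] turn [ 0.005 -0.36   0.01 ] shift mm [13.5  4.6 28.8]
```

View pics/p5.png

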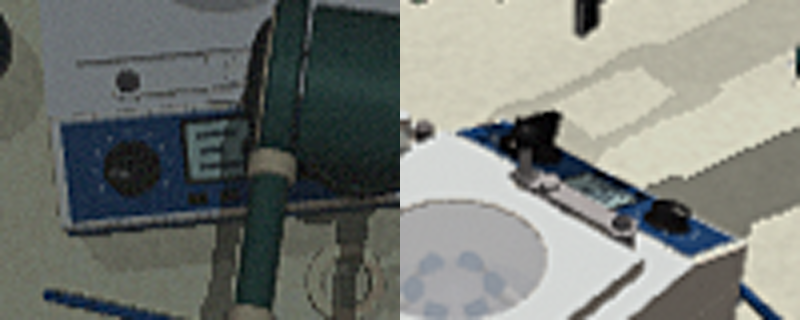

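Emit:
servo_tool(targets="0 -0.12 0 4 1.5 4 85; 0 -0.12 0 4 1.5 4 85; 0 -0.12 0 4 1.5 4 85; 0 0 0 0 0 0 85")

```text
time: 9.03
tool_pos: [0.5011, -0.04, 0.2347]
tcp_rot: [-0.096, 2.792, 0.032]
wrist_force: [-2.2, 0.1, -3.4]
width: 0.992
```

```bash
python3 d.py .07;python3 - <<'E'
from h import *
s=snap('scene');t=snap('top')
b=cv2.resize(s['image'][150:230,300:400,::-1],None,fx=4,fy=4,interpolation=2)
a=cv2.resize(t['image'][175:255,250:350,::-1],None,fx=4,fy=4,interpolation=2)
cv2.imwrite('pics/p6.png',np.hstack([a,b]))
E
```

```text
target [ 0.50913904 -0.040461    0.20117848]
q [-0.2  -0.3   2.19  0.13  0.92 -1.9 ] turn [ 0.006 -0.    -0.015] shift mm [ 3.9 -1.4 34.2]
```

View pics/p6.png

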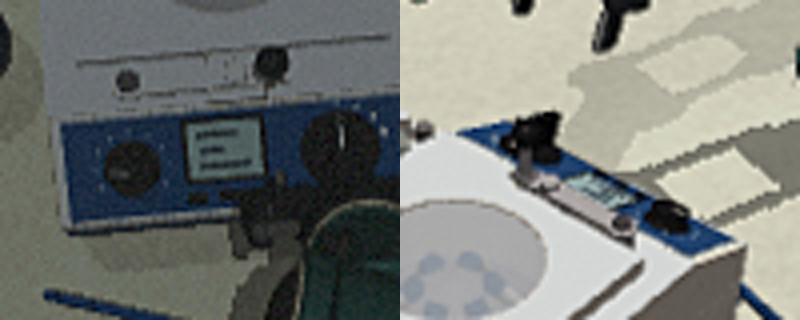

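```bash
python3 - <<'E'
from h import *
t=snap('top')
b=onz(t,(250+270/4-.4,175+65/4-.4),.208);p=onz(t,(250+127/4-.4,175+81/4-.4),.1735);d=b-p
print(b,p,latch_pt(0),np.hypot(*d[:2]),np.arctan2(-d@xc,-d@yc))
print(proj(t,BASE+.006*nn)-[250,175])
a=cv2.resize(t['image'][195:230,315:360,::-1],None,fx=12,fy=12,interpolation=2);a=cv2.convertScaleAbs(a,alpha=2)
ux=np.cross(yc,nn)
for P,c in(([BASE+.006*nn+.03*(np.cos(q)*ux+np.sin(q)*yc) for q in np.linspace(0,6.28,40)],(0,255,0)),([BASE+.03*nn+i*.028*ux+j*.0065*yc for i,j in((1,1),(1,-1),(-1,-1),(-1,1))],(0,255,255))):
    cv2.polylines(a,[np.array([(proj(t,v)+.5-[315,195])*12 for v in P]).astype(np.int32)],True,c,1)
cv2.imwrite('pics/p7.png',a)
E
```

```text
[0.58559568 0.01276073 0.208     ] [0.57893304 0.11601006 0.1735    ] [0.58760035 0.01105281 0.208     ] 0.10346407350537361 0.01755970650171796
[84.76464961 37.2730051 ]
```

View pics/p7.png

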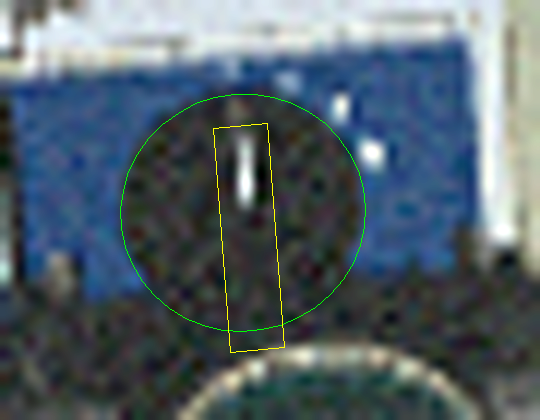

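Emit:
servo_tool(targets="0 0 -0.015 3 -1 30 85; 0 0 0 2 0 25 85; 0 0 0 0 0 0 85")

```text
time: 9.43
tool_pos: [0.5372, -0.0431, 0.2022]
tcp_rot: [-0.117, 2.766, 0.017]
wrist_force: [-0.9, 0.1, -0.6]
width: 1.0
```

```bash
python3 d.py .01
```

```text
target [ 0.52959129 -0.03878014  0.14479693]
q [-0.19 -0.21  2.19  0.13  0.8  -1.92] turn [-0.002  0.024  0.003] shift mm [27.6  5.2 50.8]
```

Emit:
servo_tool(targets="0 0 0 14 3 0 85; 0 0.01 0 10 2 0 85; 0 0.01 0 0 0 0 85")

```text
time: 9.68
tool_pos: [0.5216, -0.0408, 0.1998]
tcp_rot: [-0.116, 2.784, 0.015]
wrist_force: [-0.0, -0.2, -0.4]
width: 0.996
```

```bash
python3 d.py .01
```

```text
target [ 0.52959129 -0.03878014  0.14479693]
q [-0.18 -0.23  2.21  0.12  0.82 -1.9 ] turn [-0.003  0.006  0.002] shift mm [11.5  1.6 54.4]
```

Emit:
servo_tool(targets="0 0 0 8 1.5 5 85; 0 0.006 0 5 0 5 85; 0 0 0 0 0 0 85")

```text
time: 9.93
tool_pos: [0.5175, -0.0407, 0.1909]
tcp_rot: [-0.116, 2.784, 0.012]
wrist_force: [-0.6, -0.9, 0.2]
width: 0.997
```

```bash
python3 d.py .01
```

```text
target [ 0.52959129 -0.03878014  0.14479693]
q [-0.18 -0.23  2.22  0.12  0.81 -1.91] turn [-0.006  0.006  0.002] shift mm [ 4.6  1.2 47.5]
```

Emit:
servo_tool(targets="0 0 0 6 0.6 10 85; 0 0 0 4 0.6 10 85; 0 0 0 2 0 0 85; 0 0 0 0 0 0 85")

```text
time: 10.27
tool_pos: [0.5135, -0.0402, 0.1672]
tcp_rot: [-0.116, 2.782, 0.011]
wrist_force: [-0.3, 1.0, -0.0]
width: 0.993
```

```bash
python3 d.py .01
```

```text
target [ 0.52959129 -0.03878014  0.14479693]
q [-0.18 -0.21  2.26  0.13  0.75 -1.92] turn [-0.006  0.008  0.002] shift mm [-7.3  0.3 26.6]
```

Emit:
servo_tool(targets="0 0 0 -5 0.3 8 85; 0 0.008 0 -2 0 8 85; 0 0 0 0 0 0 85; 0 0 0 0 0 0 85")

```text
time: 10.6
tool_pos: [0.5269, -0.0391, 0.1536]
tcp_rot: [-0.115, 2.79, 0.011]
wrist_force: [1.1, 1.2, 0.3]
width: 0.995
```

```bash
python3 d.py .01
```

```text
target [ 0.52959129 -0.03878014  0.14479693]
q [-0.17 -0.16  2.24  0.12  0.73 -1.9 ] turn [-0.007 -0.     0.002] shift mm [0.5 0.1 9.2]
```

Emit:
servo_tool(targets="0 0 0 1 0 5 85; 0 0 0 0.5 0 3 85; 0 0 0 0 0 0 85; 0 0 0 0 0 0 85")

```text
time: 10.93
tool_pos: [0.5291, -0.039, 0.1449]
tcp_rot: [-0.115, 2.79, 0.011]
wrist_force: [0.3, 0.5, 0.5]
width: 0.994
```

```bash
python3 d.py .01; python3 - <<'E'
from h import *
s=snap('scene');t=snap('top')
b=cv2.resize(s['image'][150:230,300:400,::-1],None,fx=4,fy=4,interpolation=2)
a=cv2.resize(t['image'][175:255,270:370,::-1],None,fx=4,fy=4,interpolation=2)
cv2.imwrite('pics/p8.png',np.hstack([a,b]))
E
```

```text
target [ 0.52959129 -0.03878014  0.14479693]
q [-0.17 -0.15  2.25  0.12  0.71 -1.91] turn [-0.007  0.     0.002] shift mm [-0.5  0.2  0.3]
```

View pics/p8.png

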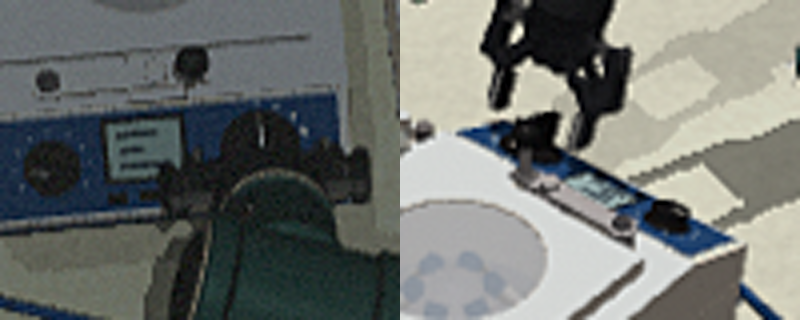

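Emit:
servo_tool(newtons=60, targets="0 0 0 0 0 0 0; 0 0 0 0 0 0 0; 0 0 0 0 0 0 0; 0 0 0 0 0 0 0; 0 0 0 0 0 0 0; 0 0 0 0 0 0 0")

```text
time: 11.53
tool_pos: [0.5295, -0.0396, 0.1464]
tcp_rot: [-0.116, 2.788, 0.008]
wrist_force: [-7.9, -17.0, 11.0]
width: 0.144
```

```bash
python3 d.py .01; python3 -c "
from h import *
s=bot.read_state();print(s['width']*85.4,s['wrist_force'],s['torque'])
s=snap('scene');cv2.imwrite('pics/p9.png',cv2.resize(s['image'][150:230,300:400,::-1],None,fx=6,fy=6,interpolation=2))"
```

```text
target [ 0.52959129 -0.03878014  0.14479693]
q [-0.17 -0.15  2.25  0.12  0.71 -1.91] turn [-0.008  0.002  0.003] shift mm [0.4 0.9 1.5]
12.287194880620211 [ -7.9060153  -16.95576502  11.04742596] [-1.684047    0.82196336 -0.52255438]
```

View pics/p9.png

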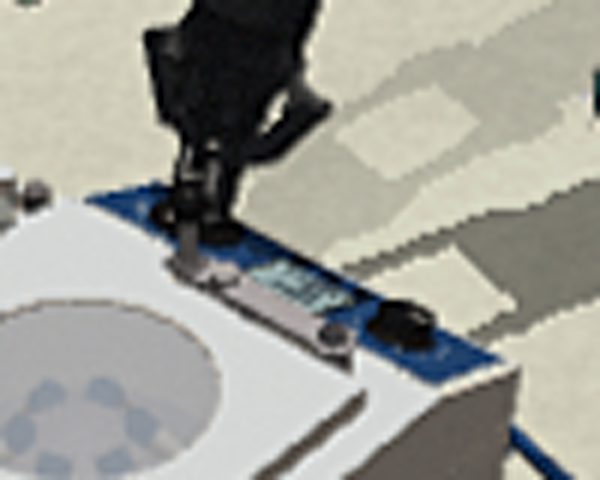

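Emit:
servo_tool(targets="0 0 0 0 -1 -1.5 0; 0 0 0 0 0 0 0; 0 0 0.1 0 0 0 0; 0 0 0.1 0 0 0 0; 0 0 0.1 0 0 0 0")

```text
time: 12.0
tool_pos: [0.5293, -0.0404, 0.1464]
tcp_rot: [0.317, 2.776, 0.086]
wrist_force: [1.0, -1.9, -1.0]
width: 0.135
```

```bash
python3 d.py .01; python3 -c "
from h import *
s=bot.read_state();print(s['width']*85.4,s['wrist_force'],s['torque'])"
```

```text
target [ 0.52959129 -0.03878014  0.14479693]
q [-0.18 -0.15  2.25  0.13  0.71 -1.6 ] turn [-0.007  0.004 -0.308] shift mm [0.7 1.5 1.7]
11.498796502428942 [ 1.00997596 -1.85907129 -1.03155366] [0.01642241 0.18135917 0.05784594]
```

Emit:
servo_tool(targets="0 0 0.1 0 0 0 0; 0 0 0.1 0 0 0 0; 0 0 0.1 0 0 0 0; 0 0 0.1 0 0 0 0; 0 0 0.1 0 0 0 0; 0 0 0.1 0 0 0 0")

```text
time: 12.5
tool_pos: [0.5288, -0.0414, 0.1462]
tcp_rot: [1.173, 2.567, 0.233]
wrist_force: [-0.0, -0.7, 0.0]
width: 0.136
```

```bash
python3 d.py .01; python3 -c "
from h import *
s=bot.read_state();print(s['width']*85.4,s['wrist_force'],s['torque'])"
```

```text
target [ 0.52959129 -0.03878014  0.14479693]
q [-0.18 -0.15  2.25  0.12  0.71 -0.97] turn [-0.007  0.005 -0.938] shift mm [1.8 1.9 1.7]
11.597529560372685 [-0.04466869 -0.70237133  0.02942362] [-0.00860592  0.13083071  0.18603532]
```

Emit:
servo_tool(targets="0 0 0.1 0 0 0 0; 0 0 0.1 0 0 0 0; 0 0 0.1 0 0 0 0; 0 0 0.02 0 0 0 0; 0 0 0 0 0 0 0; 0 0 0 0 0 0 0")

```text
time: 13.0
tool_pos: [0.5283, -0.0418, 0.146]
tcp_rot: [1.598, 2.358, 0.305]
wrist_force: [-0.2, -0.7, -0.2]
width: 0.14
```

```bash
python3 d.py .01; python3 -c "
from h import *
s=bot.read_state();print(s['width']*85.4,s['wrist_force'],s['torque'],s['joint_vel'].round(3))
s=snap('scene');t=snap('top')
b=cv2.resize(s['image'][165:225,300:360,::-1],None,fx=6.6,fy=6.6,interpolation=2)
a=cv2.resize(t['image'][175:235,305:365,::-1],None,fx=6.6,fy=6.6,interpolation=2)
cv2.imwrite('pics/p10.png',cv2.convertScaleAbs(np.hstack([a,b]),alpha=1.6))"
```

```text
target [ 0.52959129 -0.03878014  0.14479693]
q [-0.18 -0.15  2.25  0.12  0.71 -0.64] turn [-0.007  0.006 -1.272] shift mm [2.5 1.8 1.7]
11.983416017798982 [-0.21817596 -0.71759835 -0.23961974] [0.03211839 0.12258331 0.16976633] [-0.001 -0.     0.001  0.001 -0.001 -0.019]
```

View pics/p10.png

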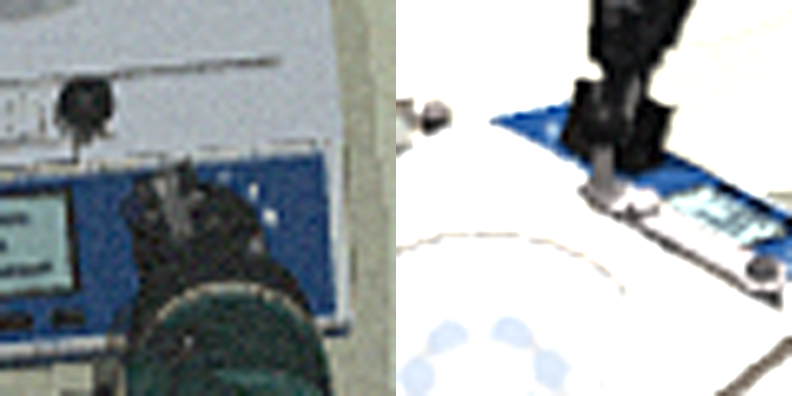

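Emit:
servo_tool(targets="0 0 0.02 0 0 0 0; 0 0 0 0 0 0 0; 0 0 0 0 0 0 0; 0 0 0 0 0 0 0")

```text
time: 13.43
tool_pos: [0.5283, -0.0418, 0.146]
tcp_rot: [1.622, 2.343, 0.309]
wrist_force: [0.1, -0.6, -1.0]
width: 0.138
```

```bash
python3 d.py .01; python3 -c "
from h import *
s=bot.read_state();print(s['time'],s['width']*85.4,s['wrist_force'],s['torque'],s['torque']@nn,s['joint_vel'].round(3))
s=snap('scene');t=snap('top')
cv2.imwrite('pics/p11.png',s['image'][:,:,::-1])
b=onz(t,(305+86/6.6-.4,175+103/6.6-.4),.208);print(b)
cv2.imwrite('pics/p12.png',cv2.resize(t['image'][100:270,210:450,::-1],None,fx=3,fy=3))"
```

```text
target [ 0.52959129 -0.03878014  0.14479693]
q [-0.18 -0.15  2.25  0.12  0.71 -0.62] turn [-0.007  0.006 -1.291] shift mm [2.5 1.8 1.7]
13.4333 11.754078605621482 [ 0.12718492 -0.56068744 -1.01209854] [0.04431433 0.08929554 0.13778007] 0.11186390453201699 [ 0.001  0.     0.001 -0.001 -0.    -0.004]
[0.58742214 0.01126105 0.208     ]
```

View pics/p12.png

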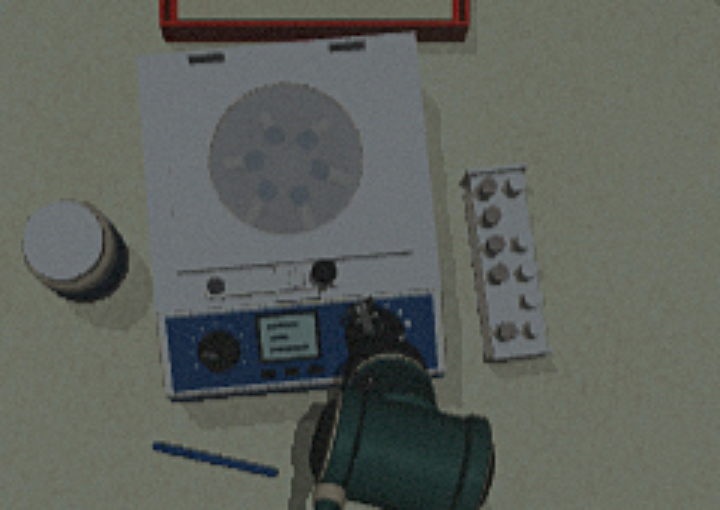

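View pics/p11.png

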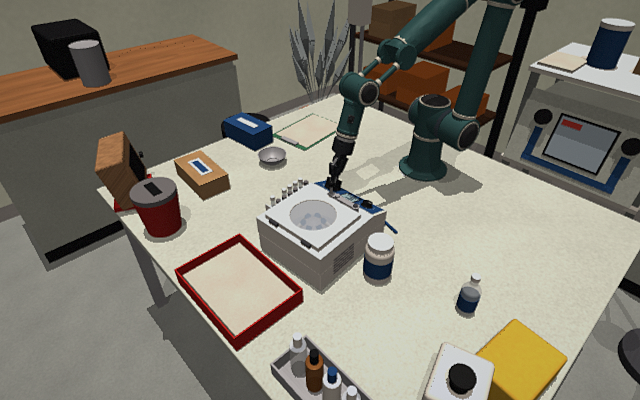

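```bash
python3 -c "
from workcell import finish_job
print(finish_job())"
```

```text
the job is handed in; nothing more can be done
None
```

The latch is swung home around the stud, and the gripper is still holding the dial at about the third mark. I handed the job in at about 13.5 s; no verdict was reported.

**What I did**
- **Latch:** I gripped the ball knob and swung it along its arc until the stop pushed back with about 16 N. The first grip sat too high on the ball, so I opened, lowered and gripped again.
- **Dial:** I gripped the wing with 60 N, tilted square to the panel, and turned it about 1.29 rad clockwise from rest.

**Last checks**
- **Latch home:** the top camera put the ball at (0.587, 0.011), within 1 mm of the computed closed position. An earlier, rougher measurement gave a latch angle of 0.018 rad; the limit is 0.06.
- **Dial at the third click:** the moment about the dial axis was about 0.145 N m at 1.27 rad and 0.11 N m at 1.29 rad. That fits the spring just around the third click. The fingers hide the wing, so I judged the dial's angle from the tool's turn and this moment, not from seeing the pointer.
- **Hold:** the fingers were closed on the wing at about 12 mm and the joints were nearly still. The dial's true centre seemed 2–3 mm off my measured one, and the grip settled there with low force.
- **Lid, round knob and bystanders:** the lid looked shut, and the knob, rack, tub and pen looked unmoved in the last views. I judged these by eye. I did not check the bowl and gel bottle closely, and the arm hid the tape from the top camera.

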